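# Weigh the dye bottle on the beam balance

### The arm

A 7-joint arm with a two-finger parallel gripper is mounted at the origin on a cart in front of the work surface, level with it; the furniture and walls round the work are solid. World frame = base frame: x ahead of the robot, y to its left, z up, the work surface at z = 0. Lengths are in m, angles in degrees, forces in N, time in s.
With the tool pointing down it reaches from about 0.425 to 0.975 m from the base axis. Payload 16.7 kg.
Tool frame: the origin (TCP) lies on the centre line of the jaws, within the pads' length; the fingertips stand ahead of it and the grasp point (between the pads) lies 11 mm behind it (arm.tcp_to_tips is the y of the fingertips in the tool frame, in m); y points along the fingers, x is the direction in which the jaws open and shut, and the axes are right-handed (so a half turn about y gives the same grasp; the last joint's range is limited). The gripper opens to 85 mm and grips with 20 to 120 N. Pads are 22 mm wide; open, the fingers measure 114 mm over their backs; the gripper's body (76 mm by 85 mm) begins 54 mm behind the grasp point. The pads swing forward as they close: fully open they stand 13 mm farther back than shut.
Start: joints at [60.189, 24.414, 4.234, 92.017, -1.954, 63.644, -3.845], TCP at [0.245, -0.629, 0.239] pointing down, gripper open.
Joint ranges: [-163.25, 163.25], [-28.42, 122.38], [-70.27, 78.77], [12.13, 141.07], [-58.53, 238.53], [9.26, 117.41], [-156.51, 156.51]. Speed limits (degrees/s): [108.29, 108.29, 136.94, 136.94, 172.46, 172.46, 172.46].

### API

Orientations are given as [roll, pitch, yaw] about the fixed x, y, z axes, in that order (R = Rz(yaw) Ry(pitch) Rx(roll)).
In Python, from bench import get_obs, viewer, order, arm gives the robot as it stands.
- The arm moves only by the tool move_arm, never from a script. Its argument "series" is one flat list of numbers, 4 for each row, row after row: the shift along the tool's x, y, z in cm, then the turn about the tool's y in degrees. In form: [x, y, z, yaw, x, y, z, yaw, ...]. A call has 1 to 10 rows; each row shifts and turns the commanded pose from where the row before left it, along the tool's axes as they then stand; what a row does not reach is not made up. A row lasts 1/10 s, in which the tool goes at most 50 mm and 8.59 degrees, less where a joint would pass 70% of its speed; a pose out of reach is approached as far as the arm can. A call is refused whole if a number of a shift passes 5 or a number of a turn 8.59, either way. A call with a gripper value outside its range is refused whole. "fingers" is the gripper's target within -1 to 1 (fully open at 1, half-way at 0, shut at -1), set as the call begins (left out, the last holds). The fingers move at their own pace and stop on an object; the grip force is fixed at half the most. Time passes only in rows, so rows that do not move let the fingers close. It gives the time, the measured TCP pose, the force and the opening at its end, in the units of the state.
- get_obs(): the state, without advancing time (a new reading comes with each control period).
- viewer.snapshot(name): name is "side" or "top"; returns (picture, depth): 400x640x3 uint8, red, green, blue; 400x640 float32, m along the optical axis (not along the pixel's ray), 0 where there is no reading.
- viewer.camera_info(name): a dict with "mtx" (3x3 intrinsics, pixels), "rvec" (rotation vector, rad) and "tvec" (3), from world to camera coordinates, as OpenCV has them. Camera axes: x right, y down, z forward; pixel columns grow to the right and rows downward; lengths in m; the calibration is good to about 2 mm. A picture is of the moment at which its call begins. camera_info takes no time and is no camera call.
- order.hand_in(): hands the job in, once; it reports no verdict.
Trained networks look in the newest picture that a camera, given by its name, has taken for a name from the list of things; names that differ only in an ending like _2 or _b are one class to them, and where a whole thing is asked for, a point or a joint stands for the part that bears it (a point fixed in the world has none). Each returns a list of dicts, best first, with "score" (0 to 1); they miss things now and then, are a little off and sometimes report something else, mostly with a low value. They report only what shows in the picture. A call takes as long as a camera call. They do not tell look-alikes from the thing itself.
- viewer.trace(camera, thing): "pixels" (400x640 bool, what is visible of it) and "point" ([column, row] in pixels, amid what is visible of it).
The state is a dict: "time_s": time; "joint_pos": joint angles; "qd": joint speeds; "tau": joint torques, N m; "ee_pos": TCP position; "ee_rot": TCP orientation; "wrist_force": force on the tool from outside, world axes, zero at the start; "ft_torque": the same for the moment, N m; "finger_gap": finger opening in m.
Only numpy, scipy, OpenCV 4.12 (cv2) and the standard library are available. Lean on these libraries where they do the work, as an engineer would, in place of code of your own. Each camera call takes 0.05 s, during which the arm holds its last target.

### The job

Find out how much dye is left: stand the larger of the two bottles upright on the pan of the beam balance, setting it down gently and letting go. Then slide the brass poise along the beam, nudging its upright pin gently rather than gripping it, until the beam with the bottle on it comes to rest level on its own. Leave the other things where they are.

Things in the scene. Friction and masses are not known exactly. Their poses are not given: they have to be found in the camera images.
- bottle_mid (a point): the larger bottle: screw-cap dye bottle, dark cap, upright; body 42 mm across and 53 mm high, cap 27 mm across above it, 62 mm high in all. The point is on its axis, 31 mm above its underside. Mass unknown, about 0.13 to 0.22 kg.
- bottle: the same bottle; origin at the centre of its underside, z up its axis
- scale: the fixed, delicate beam balance: grey stand 85 mm deep (x), 285 mm long (y), a steel beam along its y axis between two cheeks; z up. Origin on the bench below the pivot; load pan toward +y, graduated arm with the brass poise toward -y. No finger, nor the bottle on the pan, may press on any part of it with more than 15 N (closing a gripper on the poise exceeds that).
- beam (a joint): tilt of the beam in rad: 0 level, positive when the pan is down, stops at -0.09 and +0.09. Damped, settles in about 1 s. It rights itself weakly: 1 mm of poise travel changes the resting angle by about 0.0056 rad (32 mm from stop to stop). Pushing the pin tilts it too, so it tells the balance only when nothing touches it. Empty, at the start, the pan is up (about -0.04 to -0.09).
- pan_floor (a point): centre of the upper face of the round pan (80 mm across, rim 4 mm above it), 110 mm from the pivot, 117 mm above the bench when level, 10 mm higher or lower at the stops. A parallel stay keeps the pan level: where the bottle stands does not matter. The empty pan gives way downward under about 1 N until the beam meets its stop; then its cushion yields 1 mm per 2 N.
- poise (a joint): travel of the brass poise along the beam in m: 0 innermost (30 mm from the pivot), 0.105 outermost, growing away from pivot and pan (scale -y). Starts parked at 0.004 to 0.030. Slides with about 1 N of friction and stays where it is left. With the bottle on the pan, level lies between 0.045 and 0.100.
- poise_knob (a point): middle of the upright round pin on top of the poise: pin 14 mm across, standing 40 mm up from the top of a brass block 34 mm (across) x 30 mm (along the beam) x 32 mm high; the point is 20 mm above the block's top, 131 mm above the bench when the beam is level, up to 12 mm more or less when it is tilted
- small_bottle: the smaller bottle, 32 mm across and 52 mm high; origin at the centre of its underside; stays where it is
- wax: cake of wax 34 x 50 x 20 mm; stays where it is
- spool: spool of thread about 51 x 74 x 42 mm; stays where it is
- pivot (a point): the beam's pivot, 95 mm above the bench, the height of the level beam's centre line. The beam's poise end lies between two index posts 176 mm from the pivot, tops 108 mm above the bench, with dark marks at the level height.
Mind the look-alikes: they are no part of the job. What is shaped like the bottle but purple is not meant.

How it is judged (in metres and radians):
On the way, in this order (a step that is already met when the one before it is completed fails the run):
1. the bottle stands on the pan, let go, while the poise is still parked near the pivot (travel under 40 mm) (contact force between bottle and scale above 0.5 N and contact force between the fingers and bottle below 0.05 N and horizontal distance between bottle_mid and pan_floor below 0.03 m and angle between bottle's own z axis and vertical below 0.15 rad and value of joint poise below 0.04 m), for 0.2 s.
2. the poise has been slid until the free beam rests level (value of joint beam between -0.022 and 0.022 rad and velocity of joint beam between -0.02 and 0.02 rad/s and contact force between the fingers and scale below 0.05 N), for 0.4 s.
At the end, for the whole second after the job is handed in: The bottle stands upright on the pan (axis within 30 mm of the pan's centre, tilt under 0.15 rad) and the free beam rests within 0.022 rad of level, moving slower than 0.02 rad/s (value of joint beam between -0.022 and 0.022 rad and velocity of joint beam between -0.02 and 0.02 rad/s and horizontal distance between bottle_mid and pan_floor below 0.03 m and angle between bottle's own z axis and vertical below 0.15 rad and contact force between bottle and scale above 0.5 N); the robot touches nothing.
It fails at once if the fingers or any part of the arm load the balance with more than 15 N (contact force between any of the fingers, the arm and scale above 15 N).
It fails at once if the bottle is pressed or dropped on the balance with more than 15 N (contact force between bottle and scale above 15 N).
It fails at once if the smaller bottle, the wax or the spool is moved by more than 30 mm (distance of any of small_bottle, wax, spool from where it was at the start of the episode above 0.03 m).
It also fails if it takes over 61 s, if anything falls off the work surface, if the arm or the gripper's body presses on something with over 40 N, if the wrist force passes 120 N, or if a joint passes its speed limit or range.

## Working session

There is one attempt and no reset: what is moved stays moved. The work goes in short steps, Python scripts to look and compute and a tool call to move; the robot and the scene stay as the last step left them, time stands still between calls to the robot, and variables do not carry over. Pictures are saved under pics/ and viewed, and the job is handed in when it is done.

Besides the shell and the picture viewer there is one more tool, called after "Call:" by a JSON object that holds its "op" and its "data". move_arm: Moves the arm, as the interface text tells. Its arguments: {"type":"object","properties":{"series":{"type":"array","items":{"type":"number"}},"fingers":{"type":"number"}},"required":["series"]}

```bash
mkdir -p pics; ls
cat > h.py <<'E'
import numpy as np, cv2
from bench import get_obs, viewer, order, arm
def snap(cam,name):
    p,d=viewer.snapshot(cam); cv2.imwrite('pics/'+name,p[:,:,::-1]); return p,d
def w2c(cam):
    i=viewer.camera_info(cam); R=cv2.Rodrigues(np.array(i['rvec'],float))[0]; return np.array(i['mtx']),R,np.array(i['tvec'],float).ravel()
def unp(cam,u,v,z):
    K,R,t=w2c(cam); u=np.asarray(u,float);v=np.asarray(v,float)
    c=np.stack([(u-K[0,2])/K[0,0]*z,(v-K[1,2])/K[1,1]*z,z],-1); return (c-t)@R
def proj(cam,P):
    K,R,t=w2c(cam); c=np.asarray(P,float)@R.T+t; q=c@K.T; return q[...,:2]/q[...,2:]
def cloud(cam,d):
    v,u=np.mgrid[:400,:640]; return unp(cam,u,v,d)
E
python3 - <<'E'
from h import *
print(get_obs()); print(arm.tcp_to_tips)
np.set_printoptions(precision=4,suppress=True)
for c in('side','top'):
    p,d=snap(c,c+'0.png'); np.save(c+'d.npy',d); C=cloud(c,d); K,R,t=w2c(c); print(c,-R.T@t)
    for n in('bottle','scale','poise_knob','pan_floor','small_bottle','wax','spool'):
        for r in viewer.trace(c,n)[:3]:
            m=r['pixels']&(d>0); q=C[m]; print(n,round(r['score'],2),r['point'],m.sum(),np.median(q,0),q.min(0),q.max(0), p[m].mean(0))
E
```

```text
pics
{'time_s': 0.0, 'joint_pos': array([60.188125  , 24.44886477,  4.23198136, 92.05356689, -1.95306283,
       63.64748789, -3.84695412]), 'qd': array([ 0.01061703, -0.0498266 ,  0.11886947, -0.12967673,  0.00472066,
       -0.00129949, -0.08533114]), 'tau': array([ 6.74836656e-05, -9.49824572e+01,  3.76064122e+00, -4.63506782e+01,
        1.92948687e-02,  1.02440827e-02,  2.12088736e-05]), 'ee_pos': array([ 0.24440762, -0.62873397,  0.2386099 ]), 'ee_rot': array([-9.00065738e+01,  7.74732856e-02, -6.87583825e+01]), 'wrist_force': array([-0.07733097, -0.23674546, -0.01891186]), 'ft_torque': array([-0.05563801, -0.04758864, -0.00146694]), 'finger_gap': 0.0854531414949027}
0.008
side [0.5086 1.1081 0.8759]
bottle 0.85 [309.6, 281.8] 290 [0.6041 0.3196 0.0412] [0.5865 0.2965 0.0045] [0.6264 0.3292 0.0653] [60.6345 54.9517 50.6552]
bottle 0.84 [336.0, 264.6] 313 [0.5389 0.2508 0.041 ] [ 0.5176  0.1586 -0.0015] [0.5613 0.2632 0.0659] [ 99.6326  80.8882 108.1086]
bottle 0.81 [271.2, 279.3] 323 [0.6907 0.3065 0.0408] [0.6725 0.2779 0.    ] [0.7147 0.3174 0.066 ] [84.774  61.3932 97.5139]

[... 2089 characters left out ...]
 0.0254] [111.5902  82.8537  31.0244]
poise_knob 0.53 [349.8, 217.0] 172 [ 0.5918 -0.0034  0.1088] [ 0.5763 -0.0212  0.0168] [0.6118 0.0133 0.1528] [93.3895 68.2674 23.3256]
pan_floor 0.61 [295.2, 197.9] 907 [0.6343 0.137  0.1232] [ 0.594   0.0956 -0.0045] [0.701  0.1932 0.1308] [103.8093 103.419  109.2315]
small_bottle 0.57 [222.2, 243.0] 144 [0.5006 0.3397 0.0379] [ 0.4846  0.3289 -0.0006] [0.515  0.3611 0.0538] [46.9792 20.6458 18.8125]
wax 0.49 [340.7, 160.8] 217 [0.7614 0.0202 0.0188] [ 0.7397 -0.0051 -0.002 ] [0.7902 0.0449 0.0254] [109.9078  81.7926  31.3502]
spool 0.5 [342.9, 214.8] 4158 [0.5969 0.0123 0.0191] [ 0.5147 -0.1729 -0.0041] [0.6743 0.1968 0.1528] [83.7354 82.3353 84.1919]
```

Run:
```python
import cv2
a=cv2.imread('pics/side0.png')[130:330,200:440];cv2.imwrite('pics/s0c.png',cv2.resize(a,None,fx=3,fy=3,interpolation=2)[:600,:720])
a=cv2.imread('pics/top0.png')[120:300,160:426];cv2.imwrite('pics/t0c.png',cv2.resize(a,None,fx=3,fy=3,interpolation=2))
```

```text
(no output)
```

View pics/s0c.png

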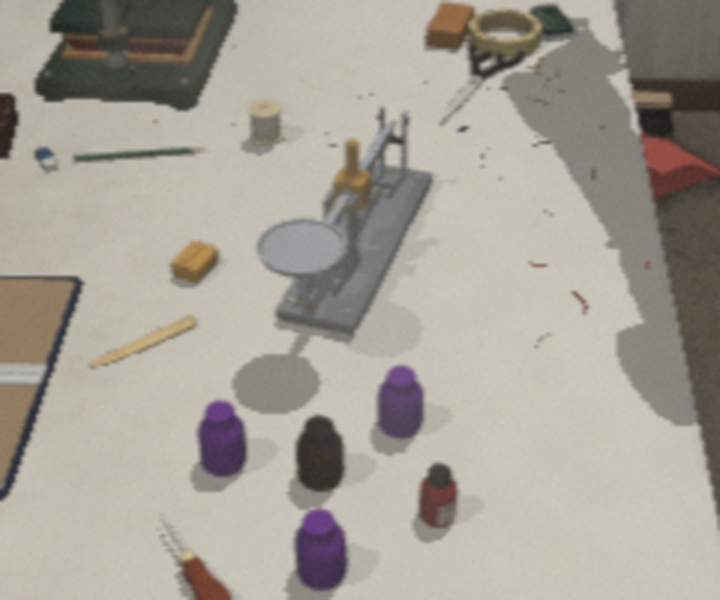

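View pics/t0c.png

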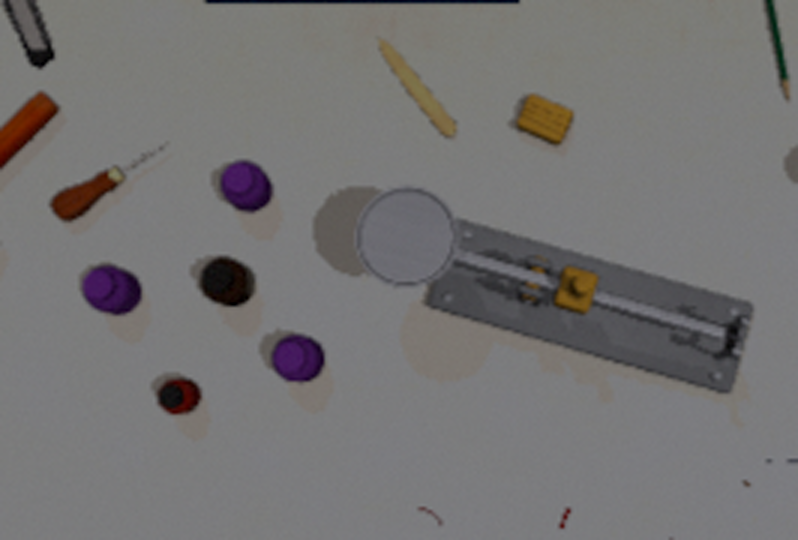

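View pics/top0.png

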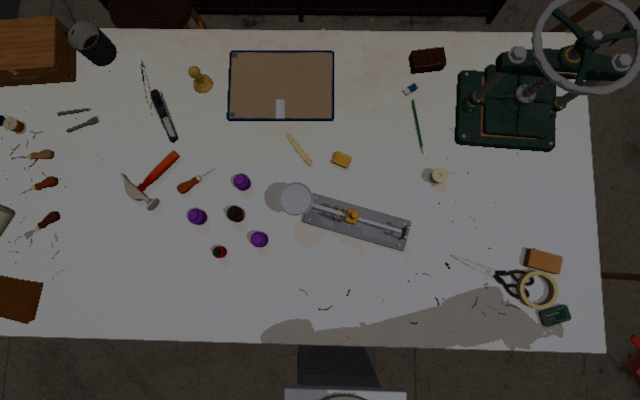

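The dark-brown bottle sits at top pixel (236,213), with three purple decoys around it. The pan is at (295,199) and the pin at about (351,214). Next I'll measure each of these precisely.

Run:
```python
from h import *
np.set_printoptions(precision=4,suppress=True)
D={c:np.load(c+'d.npy') for c in('side','top')}; C={c:cloud(c,D[c]) for c in D}
def near(c,xy,r,z0,z1):
    q=C[c].reshape(-1,3); q=q[D[c].ravel()>0]; m=(np.hypot(q[:,0]-xy[0],q[:,1]-xy[1])<r)&(q[:,2]>z0)&(q[:,2]<z1); return q[m]
for c in D:
  print(c)
  for n,xy in dict(brown=(.604,.30),p1=(.69,.29),p2=(.537,.236),p3=(.592,.402),small=(.5,.343)).items():
    q=near(c,xy,.03,.056 if n!='small' else .045,.075); print(n,len(q),q.mean(0),(q.min(0)+q.max(0))/2)
    q=near(c,xy,.035,.01,.075); print('   all',(q.min(0)+q.max(0))/2,q.max(0)-q.min(0))
  q=near(c,(.636,.137),.06,.110,.14); print('pan',len(q),q.mean(0),(q.min(0)+q.max(0))/2,q.max(0)-q.min(0))
  e,_,_=0,0,0
  q=near(c,(.594,-.002),.03,.127,.17); print('pin',len(q),q.mean(0),(q.min(0)+q.max(0))/2,q.max(0)-q.min(0))
  q=near(c,(.594,-.002),.04,.105,.121); print('block',len(q),q.mean(0),(q.min(0)+q.max(0))/2,q.max(0)-q.min(0))
  q=near(c,(.6,.012),.2,.012,.03); r=cv2.minAreaRect(q[:,:2].astype(np.float32)*1000); print('base',r,np.median(q[:,2]))
```

```text
side
brown 77 [0.6051 0.309  0.0615] [0.6055 0.3073 0.061 ]
   all [0.6064 0.3104 0.0377] [0.0403 0.0376 0.0551]
p1 71 [0.6934 0.2951 0.0616] [0.6935 0.2946 0.0611]
   all [0.6938 0.2976 0.0381] [0.0426 0.0395 0.0559]
p2 66 [0.5377 0.2413 0.0615] [0.5384 0.2404 0.061 ]
   all [0.5383 0.2453 0.0381] [0.0415 0.0358 0.0556]
p3 91 [0.5968 0.4136 0.0614] [0.5964 0.4122 0.061 ]
   all [0.5959 0.4161 0.038 ] [0.0397 0.0358 0.056 ]
small 54 [0.5016 0.3464 0.051 ] [0.5018 0.3443 0.0501]
   all [0.5023 0.3485 0.0328] [0.0308 0.0308 0.0447]
pan 470 [0.6354 0.1352 0.1238] [0.6359 0.1356 0.124 ] [0.0831 0.0871 0.0121]
pin 34 [ 0.5968 -0.0024  0.1411] [ 0.5968 -0.0048  0.1393] [0.0096 0.0201 0.024 ]
block 78 [0.5978 0.0059 0.1101] [0.5997 0.0091 0.1119] [0.0383 0.0576 0.0137]
base ((661.439208984375, -19.643936157226562), (335.4958190917969, 218.10643005371094), 75.02783203125) 0.0185716610204765
top
brown 84 [0.604  0.3065 0.0604] [0.6045 0.3069 0.0605]
   all [0.604  0.3061 0.0375] [0.0419 0.042  0.0549]
p1 80 [0.6919 0.2923 0.0607] [0.6922 0.2927 0.0604]
   all [0.6917 0.2926 0.0373] [0.0414 0.0402 0.0536]
p2 84 [0.5353 0.2391 0.0603] [0.5352 0.2396 0.061 ]
   all [0.5362 0.2383 0.0382] [0.04   0.0413 0.0549]
p3 83 [0.5945 0.411  0.0603] [0.5945 0.4114 0.0611]
   all [0.5939 0.4107 0.0384] [0.0411 0.0413 0.0554]
small 55 [0.4993 0.3441 0.05  ] [0.4995 0.3453 0.0496]
   all [0.4999 0.3448 0.0323] [0.0297 0.0318 0.0429]
pan 926 [0.6334 0.1361 0.1234] [0.6328 0.1356 0.1244] [0.0829 0.0845 0.0132]
pin 33 [ 0.5938 -0.0062  0.1465] [ 0.5937 -0.0064  0.1416] [0.0114 0.0134 0.0223]
block 153 [0.5963 0.0021 0.1084] [0.5975 0.0074 0.1111] [0.042  0.0571 0.012 ]
base ((653.1648559570312, -40.42137145996094), (284.80340576171875, 215.600341796875), 74.68924713134766) 0.017506708077896303
```

Call:
{"op": "move_arm", "data": {"series": [-3.6,0,3.3,0,-3.6,0,3.3,0,-3.6,0,3.3,0,-3.6,0,3.3,0,-3.6,0,3.3,0,-3.6,0,3.3,0,-3.6,0,3.3,0,-3.6,0,3.3,0,-3.6,0,3.3,0,-3.6,0,3.3,0], "fingers": 1}}

```text
time_s: 1.8
ee_pos: [0.4221, -0.1721, 0.2397]
ee_rot: [-90.0, -0.0, -68.8]
wrist_force: [0.8, 0.5, 0.3]
finger_gap: 0.0851
```

Call:
{"op": "move_arm", "data": {"series": [0,0,0,-8.5,0,0,0,-8.5,0,0,0,-8.5,0,0,0,-8.5,0,0,0,-8.5,0,0,0,-8.5,0,0,0,-8.5,0,0,0,-8.5,0,0,0,-8.5,0,0,0,-8.5]}}

```text
time_s: 2.8
ee_pos: [0.4217, -0.174, 0.2395]
ee_rot: [-90.0, -0.0, 16.6]
wrist_force: [0.8, -0.1, 0.5]
finger_gap: 0.0853
```

```bash
cat >> h.py <<'E'
def togo(xyz,yaw=None):
    o=get_obs(); y=np.radians(o['ee_rot'][2]); d=np.array(xyz)-o['ee_pos']
    print('t',round(o['time_s'],2),'pos',o['ee_pos'].round(4),'rot',o['ee_rot'].round(2))
    print('to go tool cm x,y,z:',(100*np.array([d[0]*np.cos(y)+d[1]*np.sin(y),-d[2],-d[0]*np.sin(y)+d[1]*np.cos(y)])).round(2), 'turn', None if yaw is None else round(o['ee_rot'][2]-yaw,2))
E
python3 -c "
from h import *
togo([.6045,.307,.20],17)"
```

```text
t 2.8 pos [ 0.4217 -0.174   0.2395] rot [-9.001e+01 -2.000e-02  1.658e+01]
to go tool cm x,y,z: [31.25  3.95 40.89] turn -0.42
```

Call:
{"op": "move_arm", "data": {"series": [3,0,4,0,3,0,4,0,3,0,4,0,3,0,4,0,3,0,4,0,3,0,4,0,3,0,4,0,3,0,4,0,3,0,4,0,3,0,4,0]}}

```text
time_s: 3.8
ee_pos: [0.5984, 0.2957, 0.2393]
ee_rot: [-90.0, -0.0, 16.2]
wrist_force: [1.3, -1.3, 1.1]
finger_gap: 0.0854
```

Call:
{"op": "move_arm", "data": {"series": [1.25,0,0.9,0,0,3,0,0,0,3,0,0,0,0,0,0]}}

```text
time_s: 4.2
ee_pos: [0.6057, 0.3049, 0.1754]
ee_rot: [-90.1, 0.3, 16.3]
wrist_force: [0.6, -0.7, -0.2]
finger_gap: 0.0853
```

```bash
python3 -c "
from h import *
togo([.6045,.307,.026])
for c in ('top','side'): snap(c,c+'1.png')
for c in ('top','side'):
  a=cv2.imread('pics/'+c+'1.png'); u,v=proj(c,[.6045,.307,.05]).astype(int); a=a[max(v-75,0):v+75,u-100:u+100]; cv2.imwrite('pics/'+c+'1c.png',cv2.resize(a,None,fx=3.5,fy=3.5))
"
```

```text
t 4.2 pos [0.6057 0.3049 0.1754] rot [-90.07   0.33  16.26]
to go tool cm x,y,z: [-0.06 14.94  0.23] turn None
```

View pics/side1c.png

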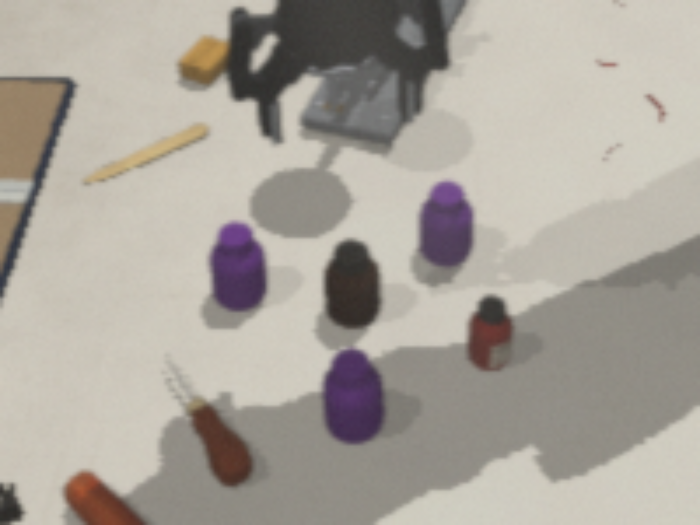

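The gripper hangs above the brown bottle and none of the neighbours are in its way, so I'm descending.

Call:
{"op": "move_arm", "data": {"series": [-0.05,2.5,0.2,0,0,2.5,0,0,0,2.5,0,0,0,2.5,0,0,0,2,0,0,0,1.5,0,0,0,0.9,0,0,0,0.5,0,0,0,0,0,0,0,0,0,0]}}

```text
time_s: 5.3
ee_pos: [0.6067, 0.3082, 0.0312]
ee_rot: [-90.0, -0.1, 16.2]
wrist_force: [-0.3, -0.2, -0.9]
finger_gap: 0.0859
```

Call:
{"op": "move_arm", "data": {"series": [0,0,0,0,0,0,0,0,0,0,0,0,0,0,0,0,0,0,0,0,0,0,0,0,0,0,0,0,0,0,0,0], "fingers": -1}}

```text
time_s: 6.1
ee_pos: [0.6064, 0.3079, 0.031]
ee_rot: [-90.0, -0.0, 16.2]
wrist_force: [-2.4, -2.1, 7.5]
finger_gap: 0.0394
```

Call:
{"op": "move_arm", "data": {"series": [0,0,0,0,0,0,0,0,0,-0.5,0,0,0,-1,0,0,0,-1.5,0,0,0,0,0,0,0,0,0,0]}}

```text
time_s: 6.8
ee_pos: [0.6067, 0.308, 0.0611]
ee_rot: [-90.0, -0.1, 16.2]
wrist_force: [-0.4, -0.1, -2.2]
finger_gap: 0.0391
```

```bash
python3 -c "
from h import *
print(get_obs()['wrist_force'])
for c in ('side',):
  snap(c,c+'2.png')
  a=cv2.imread('pics/'+c+'2.png'); u,v=proj(c,[.6045,.307,.05]).astype(int); a=a[max(v-75,0):v+75,u-100:u+100]; cv2.imwrite('pics/'+c+'2c.png',cv2.resize(a,None,fx=3.5,fy=3.5))
"
```

```text
[-0.42158296 -0.1488989  -2.2117136 ]
```

View pics/side2c.png

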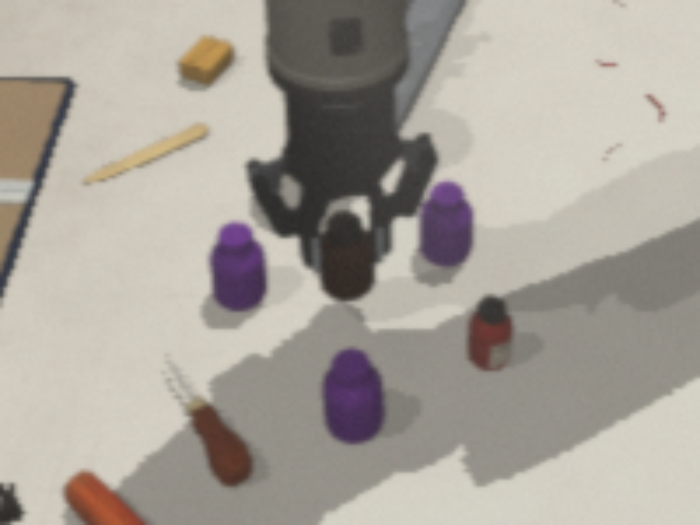

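The bottle hangs upright between the jaws and the neighbours haven't moved. Now up and across to the pan.

Call:
{"op": "move_arm", "data": {"series": [0,-2,0,0,0,-3,0,0,0,-3,0,0,0,-3,0,0,0,-2.5,0,0,0,-1.5,0,0,0,0,0,0]}}

```text
time_s: 7.55
ee_pos: [0.6069, 0.3083, 0.2119]
ee_rot: [-90.0, -0.1, 16.2]
wrist_force: [0.7, 0.4, -1.2]
finger_gap: 0.0394
```

```bash
python3 -c "
from h import *
togo([.635,.136,.175])"
```

```text
t 7.55 pos [0.6069 0.3083 0.2119] rot [-89.97  -0.14  16.23]
to go tool cm x,y,z: [ -2.12   3.69 -17.33] turn None
```

Call:
{"op": "move_arm", "data": {"series": [-0.2,0,-1,0,-0.3,0,-2,0,-0.3,0,-3,0,-0.3,0,-3,0,-0.3,0,-3,0,-0.3,0,-2.5,0,-0.2,0,-1.5,0,-0.2,0,-0.8,0,0,0,-0.5,0,0,0,0,0]}}

```text
time_s: 8.55
ee_pos: [0.6344, 0.1361, 0.2101]
ee_rot: [-90.0, 0.0, 16.3]
wrist_force: [-0.4, 0.8, -1.9]
finger_gap: 0.0391
```

Run:
```python
from h import *
np.set_printoptions(precision=4,suppress=True)
togo([.635,.136,.175])
for c in('side','top'):
    p,d=snap(c,c+'3.png'); C=cloud(c,d); q=C[d>0]
    m=(np.hypot(q[:,0]-.634,q[:,1]-.136)<.05)&(q[:,2]>.112)&(q[:,2]<.135); r=q[m]; print(c,'pan',len(r),np.median(r,0),r.min(0),r.max(0))
    for n in('bottle',):
        for r in viewer.trace(c,n)[:4]:
            mm=r['pixels']&(d>0); k=C[mm]; print(n,round(r['score'],2),np.median(k,0),k.min(0),k.max(0),p[mm].mean(0))
a=cv2.imread('pics/side3.png')[120:270,220:420];cv2.imwrite('pics/side3c.png',cv2.resize(a,None,fx=3.5,fy=3.5))
```

```text
t 8.55 pos [0.6344 0.1361 0.2101] rot [-89.98   0.02  16.26]
to go tool cm x,y,z: [ 0.05  3.51 -0.03] turn None
side pan 470 [0.6352 0.1348 0.1252] [0.5939 0.0913 0.1196] [0.6761 0.1794 0.1322]
bottle 0.81 [0.5367 0.2508 0.0385] [ 0.5151  0.1627 -0.0023] [0.5615 0.2613 0.0653] [ 96.4277  79.9789 103.2711]
bottle 0.77 [0.6909 0.3069 0.0391] [ 0.6726  0.2798 -0.0006] [0.7156 0.3164 0.0659] [77.9437 56.525  89.6   ]
bottle 0.62 [0.6365 0.1485 0.2135] [ 0.6141 -0.2575 -0.0034] [0.7048 0.1604 0.2442] [86.5994 82.1278 76.4318]
bottle 0.59 [0.5942 0.4232 0.0422] [ 0.5753  0.3686 -0.0003] [0.6185 0.434  0.0656] [84.5437 58.6749 99.2268]
  return _methods._mean(a, axis=axis, dtype=dtype,
  ret = um.true_divide(
Traceback (most recent call last):
ValueError: zero-size array to reduction operation minimum which has no identity
```

Call:
{"op": "move_arm", "data": {"series": [0,1,0,0,0,1.5,0,0,0,1.3,0,0,0,0.7,0,0,0,0.4,0,0,0,0.2,0,0,0,0.2,0,0,0,0,0,0,0,0,0,0]}}

```text
time_s: 9.6
ee_pos: [0.6347, 0.1359, 0.1577]
ee_rot: [-90.0, -0.0, 16.2]
wrist_force: [1.3, -0.5, -1.4]
finger_gap: 0.0392
```

Call:
{"op": "move_arm", "data": {"series": [0,0.2,0,0,0,0.2,0,0,0,0.2,0,0,0,0.2,0,0,0,0.2,0,0,0,0.2,0,0,0,0.1,0,0,0,0,0,0,0,0,0,0]}}

```text
time_s: 10.5
ee_pos: [0.6345, 0.1359, 0.1444]
ee_rot: [-90.0, 0.0, 16.2]
wrist_force: [-0.1, -0.3, -0.8]
finger_gap: 0.0392
```

Run:
```python
from h import *
np.set_printoptions(precision=4,suppress=True)
togo([.635,.136,.138]); print(get_obs()['wrist_force'])
c='side'
p,d=snap(c,c+'4.png'); C=cloud(c,d); q=C[d>0]
m=(np.hypot(q[:,0]-.634,q[:,1]-.136)<.05)&(q[:,2]>.10)&(q[:,2]<.135); r=q[m]; print(c,'pan',len(r),np.median(r,0),r.min(0),r.max(0))
a=p[120:270,220:420,::-1];cv2.imwrite('pics/side4c.png',cv2.resize(a,None,fx=3.5,fy=3.5))
```

```text
t 10.5 pos [0.6345 0.1359 0.1444] rot [-90.     0.01  16.24]
to go tool cm x,y,z: [ 0.05  0.64 -0.  ] turn None
[-0.1331 -0.3478 -0.8048]
side pan 350 [0.6308 0.1511 0.1153] [0.5943 0.1012 0.1088] [0.6771 0.1777 0.1349]
```

View pics/side4c.png

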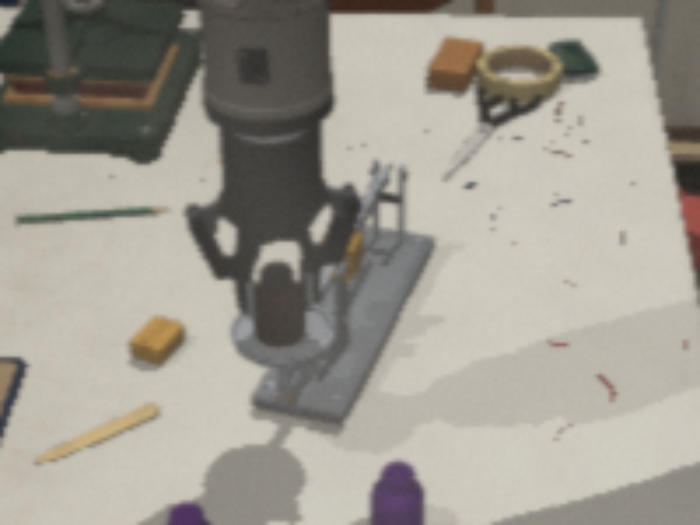

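The bottle is standing on the pan and pushing it down; the pan floor now reads about 0.114. I'll follow it to the stop.

Call:
{"op": "move_arm", "data": {"series": [0,0.1,0,0,0,0.1,0,0,0,0.1,0,0,0,0.1,0,0,0,0.1,0,0,0,0,0,0,0,0,0,0]}}

```text
time_s: 11.25
ee_pos: [0.6345, 0.1359, 0.1393]
ee_rot: [-90.0, 0.0, 16.2]
wrist_force: [-0.5, -1.1, -0.9]
finger_gap: 0.0389
```

Call:
{"op": "move_arm", "data": {"series": [0,0.1,0,0,0,0,0,0,0,0,0,0]}}

```text
time_s: 11.55
ee_pos: [0.6346, 0.1359, 0.1384]
ee_rot: [-90.0, -0.0, 16.2]
wrist_force: [0.9, 0.2, -1.4]
finger_gap: 0.0391
```

Run:
```python
from h import *
np.set_printoptions(precision=4,suppress=True)
togo([.635,.136,.138]); print(get_obs()['wrist_force'])
c='side'
p,d=snap(c,c+'5.png'); C=cloud(c,d); q=C[d>0]
m=(np.hypot(q[:,0]-.634,q[:,1]-.136)<.05)&(q[:,2]>.09)&(q[:,2]<.125); r=q[m]; print(c,'pan',len(r),np.median(r,0),r.min(0),r.max(0))
```

```text
t 11.55 pos [0.6346 0.1359 0.1384] rot [-90.    -0.01  16.24]
to go tool cm x,y,z: [ 0.04  0.04 -0.01] turn None
[ 0.9098  0.1583 -1.3579]
side pan 329 [0.6302 0.1505 0.1092] [0.5942 0.1013 0.1038] [0.6774 0.1795 0.1249]
```

Call:
{"op": "move_arm", "data": {"series": [0,0,0,0,0,0,0,0,0,0,0,0,0,0,0,0,0,0,0,0,0,0,0,0], "fingers": 0.4}}

```text
time_s: 12.2
ee_pos: [0.6345, 0.1359, 0.1384]
ee_rot: [-90.0, -0.0, 16.2]
wrist_force: [-0.1, -0.6, 0.3]
finger_gap: 0.0599
```

Call:
{"op": "move_arm", "data": {"series": [0,0,0,0,0,0,0,0,0,0,0,0,0,0,0,0], "fingers": 0.8}}

```text
time_s: 12.6
ee_pos: [0.6345, 0.1359, 0.1383]
ee_rot: [-90.0, -0.0, 16.2]
wrist_force: [-0.0, 0.0, 0.3]
finger_gap: 0.0769
```

Run:
```python
from h import *
np.set_printoptions(precision=4,suppress=True)
togo([.635,.136,.138]); print(get_obs()['wrist_force'])
c='side'
p,d=snap(c,c+'6.png'); C=cloud(c,d); q=C[d>0]
a=p[120:270,220:420,::-1];cv2.imwrite('pics/side6c.png',cv2.resize(a,None,fx=3.5,fy=3.5))
m=(np.hypot(q[:,0]-.634,q[:,1]-.136)<.05)&(q[:,2]>.09)&(q[:,2]<.125); r=q[m]; print(c,'pan',len(r),np.median(r,0),r.min(0),r.max(0))
```

```text
t 12.6 pos [0.6345 0.1359 0.1383] rot [-90.    -0.    16.24]
to go tool cm x,y,z: [ 0.05  0.03 -0.  ] turn None
[-0.0492  0.0197  0.3441]
side pan 349 [0.6303 0.1494 0.1091] [0.5945 0.0976 0.1025] [0.6778 0.1792 0.1247]
```

View pics/side6c.png

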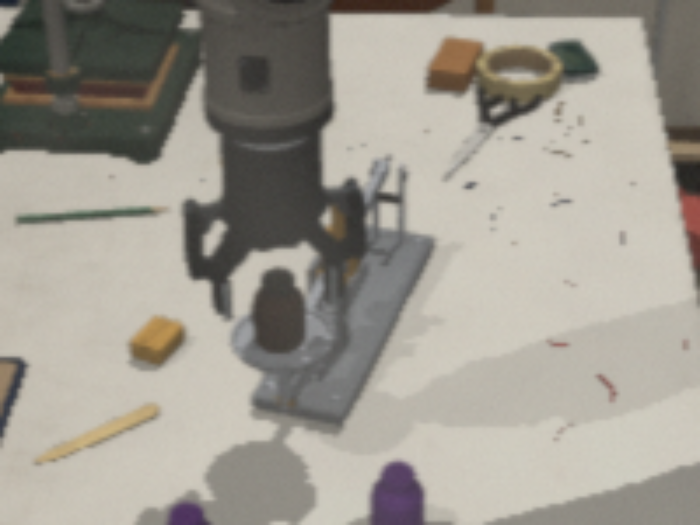

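Released, with the bottle standing upright. The pan is on its lower stop. I'm retreating upward and then measuring the freed beam and the pin.

Call:
{"op": "move_arm", "data": {"series": [0,-0.5,0,0,0,-1,0,0,0,-2,0,0,0,-3,0,0,0,-3,0,0,0,-2,0,0,0,0,-4,0,0,0,-4,0,0,0,-4,0,0,0,-4,0]}}

```text
time_s: 13.65
ee_pos: [0.6796, -0.0192, 0.2546]
ee_rot: [-90.0, -0.1, 16.3]
wrist_force: [0.6, 0.8, 1.8]
finger_gap: 0.0766
```

Call:
{"op": "move_arm", "data": {"series": [0,0,0,-8,0,0,0,-8,0,0,0,-8,0,0,0,-8,0,0,0,-8,0,0,0,-8,0,0,0,-8,0,0,0,-2.5], "fingers": -0.25}}

```text
time_s: 14.45
ee_pos: [0.6793, -0.0178, 0.2543]
ee_rot: [-90.0, -0.0, 75.1]
wrist_force: [0.1, 0.1, -0.8]
finger_gap: 0.0319
```

Run:
```python
from h import *
np.set_printoptions(precision=4,suppress=True)
togo([.595,-.005,.136],74.6); print(get_obs()['wrist_force'],get_obs()['finger_gap'])
for c in('side','top'):
    p,d=snap(c,c+'7.png'); C=cloud(c,d); q=C[d>0]; np.save(c+'d7.npy',d)
    cv2.imwrite('pics/%s7c.png'%c,cv2.resize(p[120:270,240:440,::-1],None,fx=3.5,fy=3.5))
    for n in('poise_knob','bottle'):
        for r in viewer.trace(c,n)[:2]:
            mm=r['pixels']&(d>0); k=C[mm]; print(c,n,round(r['score'],2),r['point'],np.median(k,0),k.min(0),k.max(0))
    m=(np.hypot(q[:,0]-.634,q[:,1]-.136)<.05)&(q[:,2]>.09)&(q[:,2]<.14); r=q[m]; print(c,'pan',len(r),np.median(r,0),r.min(0),r.max(0))
    m=(np.hypot(q[:,0]-.595,q[:,1]+.005)<.03)&(q[:,2]>.128)&(q[:,2]<.17); r=q[m]; print(c,'pin',len(r),np.median(r,0),r.min(0),r.max(0))
```

```text
t 14.45 pos [ 0.6793 -0.0178  0.2543] rot [-90.03  -0.01  75.05]
to go tool cm x,y,z: [-0.93 11.83  8.48] turn 0.45
[ 0.1312  0.0792 -0.796 ] 0.031866888265399435
side poise_knob 0.71 [316.5, 189.6] [0.5951 0.0046 0.1142] [ 0.5802 -0.0354  0.0847] [0.614  0.0176 0.1563]
side bottle 0.83 [299.8, 211.5] [0.6341 0.1495 0.1449] [0.6167 0.1287 0.1093] [0.6532 0.1596 0.1723]
side bottle 0.74 [307.5, 312.2] [0.5946 0.424  0.0428] [0.5759 0.3989 0.0024] [0.616  0.4338 0.0669]
side pan 410 [0.6318 0.1504 0.1096] [0.5944 0.0966 0.1013] [0.678  0.178  0.1399]
side pin 43 [0.5977 0.0029 0.1449] [ 0.5919 -0.0043  0.1282] [0.6045 0.0104 0.1563]
top poise_knob 0.66 [349.0, 214.6] [ 0.5916 -0.003   0.1144] [ 0.5765 -0.0232  0.0179] [0.6111 0.0114 0.1562]
top bottle 0.83 [293.8, 197.4] [0.6302 0.1327 0.1528] [0.614  0.1137 0.1059] [0.6623 0.1563 0.1718]
top bottle 0.59 [241.5, 180.9] [0.6869 0.2881 0.0461] [ 0.6715  0.272  -0.0019] [0.7096 0.3194 0.066 ]
top pan 665 [0.626  0.1312 0.1072] [0.5908 0.0891 0.0911] [0.6747 0.1769 0.1395]
top pin 33 [0.5941 0.     0.1529] [ 0.5893 -0.0065  0.129 ] [0.6012 0.0063 0.1562]
```

View pics/side7c.png

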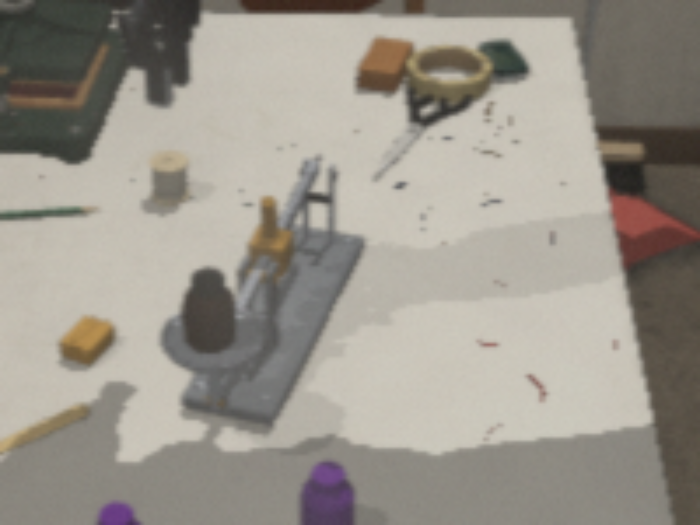

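View pics/top7c.png

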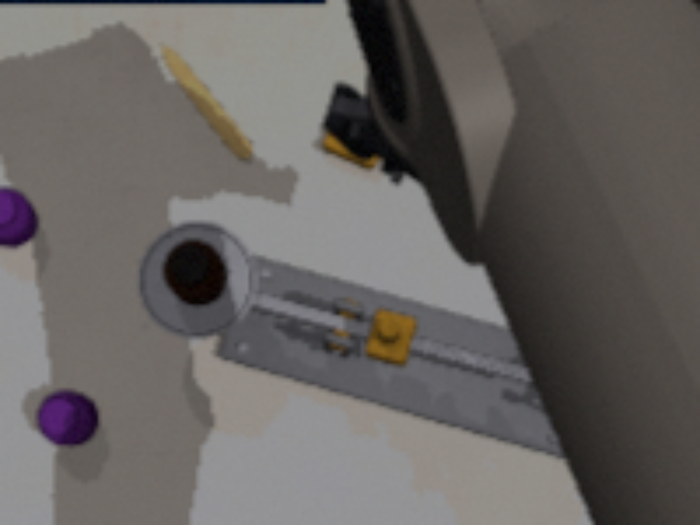

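Call:
{"op": "move_arm", "data": {"series": [-0.2,0,2,0.4,-0.1,0,2.5,0,-0.1,0,2.5,0,0,0,1.3,0,0,2,0,0,0,2.5,0,0,0,2,0,0,0,0,0,0,0,0,0,0]}}

```text
time_s: 15.65
ee_pos: [0.5986, 0.0008, 0.1889]
ee_rot: [-90.0, -0.0, 74.3]
wrist_force: [1.2, 0.8, 0.7]
finger_gap: 0.0317
```

Run:
```python
from h import *
togo([.5955,.0005,.142],74.6); print(get_obs()['finger_gap'])
c='side';p,d=snap(c,c+'8.png')
cv2.imwrite('pics/%s8c.png'%c,cv2.resize(p[120:270,240:440,::-1],None,fx=3.5,fy=3.5))
```

```text
t 15.65 pos [0.5986 0.0008 0.1889] rot [-9.000e+01 -2.000e-02  7.433e+01]
to go tool cm x,y,z: [-0.12  4.69  0.29] turn -0.27
0.03165744839382367
```

View pics/side8c.png

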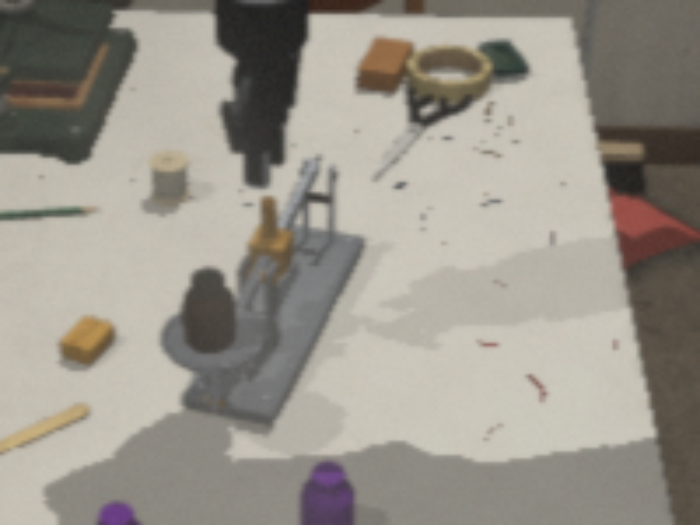

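The jaws are in line above the pin, so I'm lowering to straddle it.

Call:
{"op": "move_arm", "data": {"series": [-0.1,0,0.3,0,0,0.8,0,0,0,1,0,0,0,1,0,0,0,1,0,0,0,0.8,0,0,0,0,0,0]}}

```text
time_s: 16.4
ee_pos: [0.5944, 0.0005, 0.1408]
ee_rot: [-89.9, 0.0, 74.3]
wrist_force: [0.2, 0.3, -0.7]
finger_gap: 0.0321
```

Run:
```python
from h import *
togo([.5955,.0005,.142],74.6)
for c in('side','top'):
  p,d=snap(c,c+'9.png')
  cv2.imwrite('pics/%s9c.png'%c,cv2.resize(p[150:240,260:380,::-1],None,fx=6,fy=6))
```

```text
t 16.4 pos [5.944e-01 5.000e-04 1.408e-01] rot [-8.988e+01  2.000e-02  7.435e+01]
to go tool cm x,y,z: [ 0.03 -0.12 -0.1 ] turn -0.25
```

View pics/side9c.png

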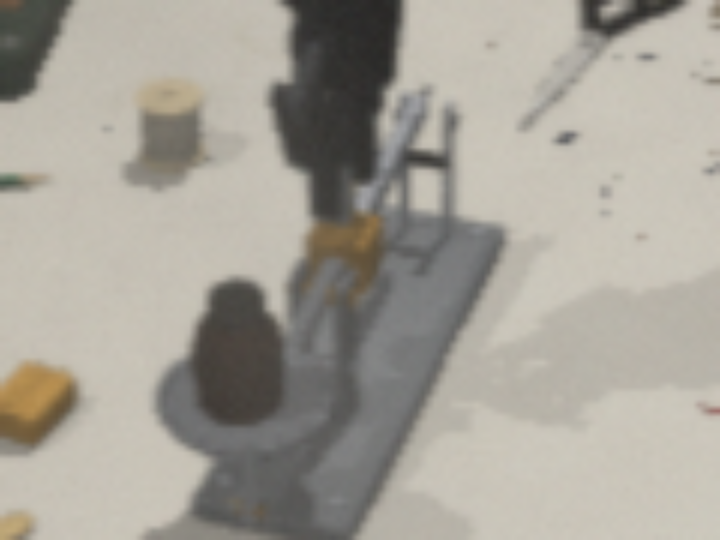

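Call:
{"op": "move_arm", "data": {"series": [-0.3,0,0,0,-0.3,0,0,0,-0.3,0,0,0,-0.4,0,0,0,-0.5,0,0,0,-0.5,0,0,0,-0.5,0,0,0,-0.5,0,0,0,-0.5,0,0,0,-0.5,0,0,0]}}

```text
time_s: 17.5
ee_pos: [0.5833, -0.0413, 0.1423]
ee_rot: [-90.0, -0.0, 74.3]
wrist_force: [1.6, 0.1, -0.2]
finger_gap: 0.0317
```

Call:
{"op": "move_arm", "data": {"series": [-0.5,0,0,0,-0.5,0,0,0,-0.4,0,0,0,-0.2,0,0,0,0,0,0,0,0.3,0,0,0,0.5,0,0,0,0,0,0,0,0,0,0,0,0,0,0,0]}}

```text
time_s: 18.5
ee_pos: [0.5813, -0.0485, 0.1423]
ee_rot: [-90.0, -0.0, 74.4]
wrist_force: [0.0, -0.3, -0.6]
finger_gap: 0.0319
```

```bash
cat >> h.py <<'E'
def meas(tag):
    o=get_obs(); print('t',round(o['time_s'],2),o['ee_pos'].round(4),o['wrist_force'].round(1))
    B=np.array([.634,.1358]); u=np.array([-.2654,-.9641]); w=np.array([u[1],-u[0]]); P=B+.110*u
    for c in('side','top'):
        p,d=snap(c,c+tag+'.png'); C=cloud(c,d); q=C[d>0]; r=q[:,:2]-P; s=r@u; l=r@w
        cv2.imwrite('pics/%s%sc.png'%(c,tag),cv2.resize(p[120:270,240:440,::-1],None,fx=3.5,fy=3.5))
        m=(np.hypot(q[:,0]-.634,q[:,1]-.136)<.038)&(np.hypot(q[:,0]-.634,q[:,1]-.136)>.027)&(q[:,2]>.09)&(q[:,2]<.14); print(c,'pan z %.4f'%np.median(q[m,2]),m.sum(),end=' ')
        m=(abs(l)<.02)&(s>.0)&(s<.175)&(q[:,2]>.124)&(q[:,2]<.165); print('pin/finger s',np.round(np.percentile(s[m],[5,50,95]),4) if m.sum() else None,end=' ')
        for a,b in((.12,.135),(.135,.15),(.15,.165)):
            m=(abs(l)<.01)&(s>a)&(s<b)&(q[:,2]>.07)&(q[:,2]<.125); print('beam@%.3f'%((a+b)/2),m.sum(),np.round(np.median(q[m,2]),4) if m.sum() else None,end=' ')
        print()
E
python3 -c "
from h import *
meas('10')"
```

```text
t 18.5 [ 0.5813 -0.0485  0.1423] [ 0.  -0.3 -0.6]
side pan z 0.1134 124 pin/finger s [0.0499 0.0598 0.102 ] beam@0.128 11 0.1066 beam@0.143 12 0.106 beam@0.158 9 0.1084 
top pan z 0.1117 343 pin/finger s None beam@0.128 0 None beam@0.143 0 None beam@0.158 0 None
```

View pics/side10c.png

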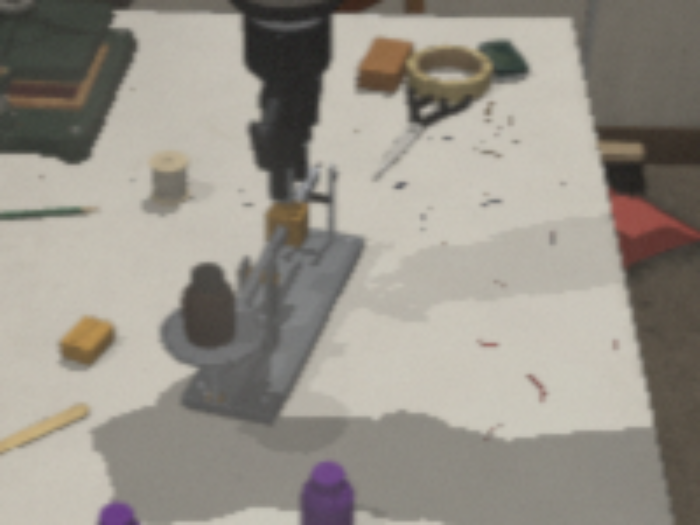

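Call:
{"op": "move_arm", "data": {"series": [0,0,0,0,0,0,0,0,0,0,0,0,0,0,0,0,0,0,0,0,0,0,0,0,0,0,0,0]}}

```text
time_s: 19.3
ee_pos: [0.5813, -0.0486, 0.1424]
ee_rot: [-90.0, -0.0, 74.3]
wrist_force: [-1.4, 0.0, 1.1]
finger_gap: 0.0318
```

```bash
python3 -c "
from h import *
for f in ('d','d7'):
  for c in ('side','top'):
    d=np.load(c+f+'.npy'); q=cloud(c,d)[d>0]; h=np.hypot(q[:,0]-.634,q[:,1]-.136)
    m=(h<.038)&(h>.027)&(q[:,2]>.09)&(q[:,2]<.14); print(f,c,np.median(q[m,2]),m.sum())
    r=q[:,:2]-np.array([.634,.1358])-.110*np.array([-.2654,-.9641]); u=np.array([-.2654,-.9641]); s=r@u; l=r@np.array([u[1],-u[0]])
    for a,b in((.12,.135),(.135,.15),(.15,.165)):
            m=(abs(l)<.01)&(s>a)&(s<b)&(q[:,2]>.07)&(q[:,2]<.125); print('beam@%.3f'%((a+b)/2),m.sum(),np.round(np.median(q[m,2]),4) if m.sum() else None,end=' ')
meas('11')"
```

```text
d side 0.12327631690211975 169
beam@0.128 11 0.0966 beam@0.143 11 0.0956 beam@0.158 11 0.095 d top 0.12282597064377057 364
beam@0.128 28 0.0951 beam@0.143 26 0.0945 beam@0.158 27 0.0933 d7 side 0.10812608344503503 122
beam@0.128 11 0.1121 beam@0.143 14 0.1143 beam@0.158 10 0.1147 d7 top 0.10657034322067839 342
beam@0.128 25 0.1121 beam@0.143 3 0.1087 beam@0.158 0 None t 19.3 [ 0.5813 -0.0486  0.1424] [-1.4  0.   1.1]
side pan z 0.1130 124 pin/finger s [0.0518 0.0597 0.1017] beam@0.128 11 0.1077 beam@0.143 10 0.1069 beam@0.158 9 0.1084 
top pan z 0.1116 352 pin/finger s None beam@0.128 0 None beam@0.143 0 None beam@0.158 0 None
```

Calibrated against the stop pictures, the pan has risen about 5 mm, so the beam rests at about +0.046 rad. It needs roughly 8 mm more poise travel outward.

Call:
{"op": "move_arm", "data": {"series": [-0.3,0,0,0,-0.3,0,0,0,-0.3,0,0,0,-0.3,0,0,0,-0.2,0,0,0,-0.2,0,0,0,0,0,0,0,0,0,0,0,0.3,0,0,0,0.6,0,0,0]}}

```text
time_s: 20.4
ee_pos: [0.5795, -0.0553, 0.1423]
ee_rot: [-90.0, 0.0, 74.3]
wrist_force: [-0.5, -0.8, -0.2]
finger_gap: 0.0319
```

Call:
{"op": "move_arm", "data": {"series": [0,0,0,0,0,0,0,0,0,0,0,0,0,0,0,0,0,0,0,0,0,0,0,0,0,0,0,0,0,0,0,0,0,0,0,0,0,0,0,0]}}

```text
time_s: 21.4
ee_pos: [0.5795, -0.0553, 0.1423]
ee_rot: [-90.0, -0.0, 74.3]
wrist_force: [-0.8, 0.3, 0.1]
finger_gap: 0.0321
```

```bash
python3 -c "
from h import *
meas('12')"
```

```text
t 21.4 [ 0.5795 -0.0553  0.1423] [-0.8  0.3  0.1]
side pan z 0.1169 121 pin/finger s [0.0566 0.0668 0.1059] beam@0.128 9 0.1022 beam@0.143 12 0.1021 beam@0.158 10 0.1026 
top pan z 0.1158 359 pin/finger s [0.0589 0.0589 0.0589] beam@0.128 0 None beam@0.143 0 None beam@0.158 0 None
```

View pics/side12c.png

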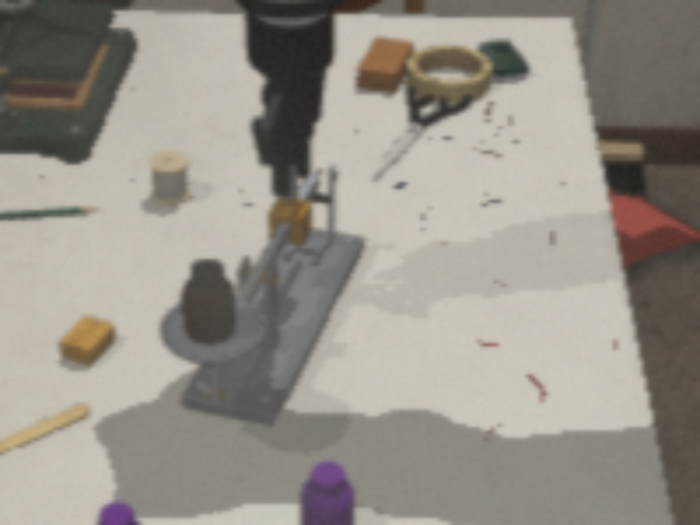

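The beam now reads near level, about +0.01 rad. I'm lifting clear of the pin for an unobstructed check.

Call:
{"op": "move_arm", "data": {"series": [0,-0.5,0,0,0,-1,0,0,0,-2,0,0,0,-3,0,0,0,-3,0,0,0,-2,0,0,0,0,-4,0,0,0,-4,0,0,0,-4,0,0,0,-4,0]}}

```text
time_s: 22.5
ee_pos: [0.7349, -0.0992, 0.2584]
ee_rot: [-90.0, -0.0, 74.3]
wrist_force: [0.3, -0.7, 0.7]
finger_gap: 0.0317
```

Call:
{"op": "move_arm", "data": {"series": [0,0,-4,0,0,0,0,0,0,0,0,0,0,0,0,0,0,0,0,0,0,0,0,0,0,0,0,0,0,0,0,0,0,0,0,0]}}

```text
time_s: 23.4
ee_pos: [0.7719, -0.1093, 0.2575]
ee_rot: [-90.0, -0.0, 74.3]
wrist_force: [-0.4, 0.7, -0.6]
finger_gap: 0.0317
```

```bash
python3 -c "
from h import *
meas('13');meas('14')
a=cv2.imread('pics/side14.png')[155:215,290:350];cv2.imwrite('pics/side14z.png',cv2.resize(a,None,fx=10,fy=10,interpolation=2))
P=np.array([.634,.1358])+.110*np.array([-.2654,-.9641]); u=np.array([-.2654,-.9641])
d=viewer.snapshot('side')[1];q=cloud('side',d)[d>0]
r=q[:,:2]-P; s=r@u; l=r@np.array([u[1],-u[0]])
m=(abs(l)<.025)&(s<.165)&(s>.02)&(q[:,2]>.135); print('pin s',np.median(s[m]),s[m].min(),s[m].max(),q[m,2].max())
"
```

```text
t 23.4 [ 0.7719 -0.1093  0.2575] [-0.4  0.7 -0.6]
side pan z 0.1172 119 pin/finger s [0.0799 0.0864 0.093 ] beam@0.128 10 0.1011 beam@0.143 9 0.1034 beam@0.158 12 0.1007 
top pan z 0.1158 359 pin/finger s [0.0832 0.0889 0.0947] beam@0.128 28 0.1025 beam@0.143 27 0.1023 beam@0.158 27 0.1021 
t 23.5 [ 0.772  -0.1093  0.2574] [0.7 0.  0. ]
side pan z 0.1172 120 pin/finger s [0.0808 0.0862 0.0926] beam@0.128 10 0.1022 beam@0.143 12 0.1023 beam@0.158 10 0.1018 
top pan z 0.1161 358 pin/finger s [0.0833 0.0889 0.0947] beam@0.128 28 0.1022 beam@0.143 26 0.1017 beam@0.158 27 0.1012 
pin s 0.13615123353963363 0.08009951911622042 0.16394967220842907 0.631305922753591
```

View pics/side14z.png

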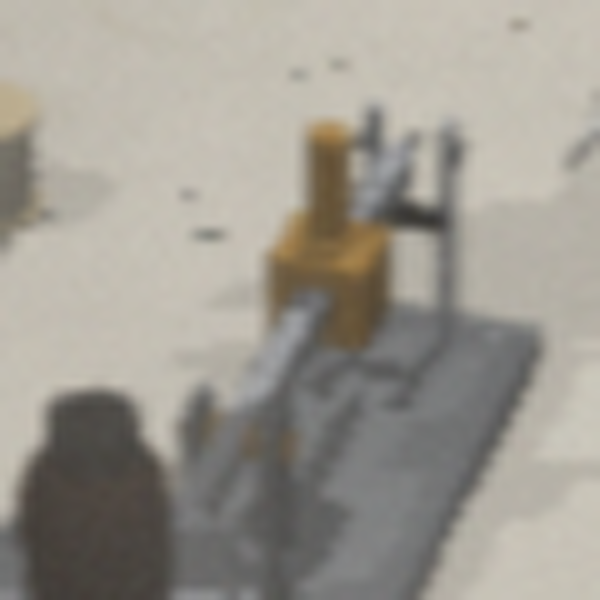

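View pics/top14c.png

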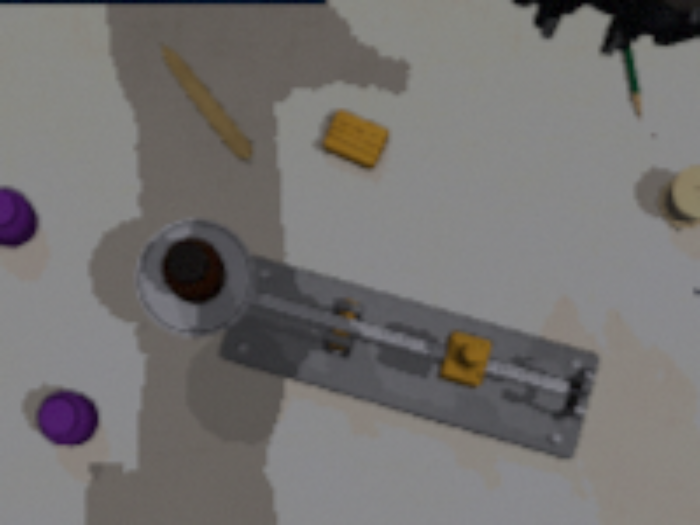

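The view is clear: bottle centred on the pan and the poise about 88 mm out from the pivot. As a direct check I'll fit the slope of the beam's top, using the level base plate as reference.

Run:
```python
from h import *
u=np.array([-.2654,-.9641]); w=np.array([u[1],-u[0]]); P=np.array([.634,.1358])+.110*u
def fit(c,d,ex):
    q=cloud(c,d)[d>0]; r=q[:,:2]-P; s=r@u; l=r@w
    m=(abs(l)<.006)&(s>.015)&(s<.165)&(abs(s-ex)>.024)&(q[:,2]>.085)&(q[:,2]<.122)
    k=np.polyfit(s[m],q[m,2],1)
    for _ in range(3):
        e=abs(q[:,2]-np.polyval(k,s)); g=m&(e<.004); k=np.polyfit(s[g],q[g,2],1)
    b=(abs(l)>.015)&(abs(l)<.04)&(s>-.1)&(s<.15)&(q[:,2]>.01)&(q[:,2]<.026); kb=np.polyfit(s[b],q[b,2],1)
    print(c,g.sum(),'beam slope %.4f  z@0 %.4f  base slope %.4f'%(k[0],k[1],kb[0]))
for f,ex in(('d',.036),('d7',.036)):
    for c in('side','top'): fit(c,np.load(c+f+'.npy'),ex)
print('now')
for i in range(2):
    for c in('side','top'): fit(c,viewer.snapshot(c)[1],.088)
```

```text
side 51 beam slope -0.0478  z@0 0.1031  base slope 0.0040
top 170 beam slope -0.0541  z@0 0.1020  base slope 0.0002
side 61 beam slope 0.0763  z@0 0.1035  base slope 0.0024
top 123 beam slope 0.0905  z@0 0.1015  base slope -0.0003
now
side 58 beam slope -0.0035  z@0 0.1027  base slope 0.0009
top 169 beam slope 0.0066  z@0 0.1010  base slope -0.0004
side 55 beam slope 0.0102  z@0 0.1019  base slope 0.0039
top 167 beam slope 0.0022  z@0 0.1014  base slope 0.0003
```

```bash
python3 -c "
from h import *
print(order.hand_in())"
```

```text
the job is handed in; nothing more can be done
None
```

The dark-brown bottle is standing upright on the pan and the beam rests level on its own. I handed the job in at about 24 s.

- **Bottle:** I lowered it until the pan had sunk almost to its lower stop, then let go. It stayed upright near the centre of the pan.
- **Poise:** I slid it outward in two pushes, with half-open fingers straddling the pin. It now stands about 58 mm along its travel (roughly 88 mm from the pivot). I then lifted the gripper clear.
- **Level check:** After lifting clear, the top camera gave a beam slope of +0.002 to +0.007 rad. The side camera gave -0.004 to +0.010 rad, with more noise. Pan height gave about +0.005 to +0.008 rad. All are inside ±0.022. The same fit on the earlier picture at the stop read 0.0905 rad from the top camera against the true 0.09. The side camera read 0.076, so I trust the top one more.
- **Forces and other items:** Wrist force readings at the end of each move stayed within about 2 N while the bottle or fingers were on the balance. The gripper never went near the wax or spool and came down clear of the smaller bottle. I did not re-measure their positions at the end.

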